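# Index the fossil turntable and hold its spring clamp open

## Robot

A 6-joint arm with a two-finger parallel gripper is mounted at the origin on the work surface. World frame = base frame: x ahead of the robot, y to its left, z up, the work surface at z = 0. Lengths are in m, angles in rad, forces in N, time in s.
With the tool pointing down it reaches from about 0.35 to 0.925 m from the base axis. Payload 6.4 kg.
Tool frame: the origin (TCP) lies between the finger pads; the fingertips stand 17 mm ahead of it and the grasp point (between the pads) lies 2 mm behind it (env.tcp_to_tips is the distance from the TCP to the fingertips, in m); y points along the fingers, x is the direction in which the jaws open and shut, and the axes are right-handed (so a half turn about y gives the same grasp; the last joint's range is limited). The gripper opens to 94 mm and grips with 3 to 60 N. Pads are 16 mm wide; open, the fingers measure 119 mm over their backs; the gripper's body (75 mm by 177 mm) begins 78 mm behind the grasp point.
Start: joints at [0.944, 0.245, 1.558, -0, 1.339, -0.174], TCP at [0.284, 0.585, 0.189] pointing down, gripper open.
Joint ranges: [-3.13, 3.13], [-1.02, 2.26], [0.13, 2.54], [-0.95, 4.09], [0.21, 2.88], [-2.74, 2.74]. Speed limits (rad/s): [2.57, 2.57, 3.14, 3.14, 3.14, 3.14].

## Interface

Orientations are given as [roll, pitch, yaw] about the fixed x, y, z axes, in that order (R = Rz(yaw) Ry(pitch) Rx(roll)).
In Python, from workcell import monitor, cams, env, nets gives the robot as it stands.
- The arm moves only by the shell command python3 -m creep 'ROWS' [FORCE]. ROWS is JSON, a list of rows, each an object with "xyz": the shift along the tool's x, y, z in m, a list of three; "turn": the turn, a rotation vector about the tool's x, y, z in rad, a list of three; "fingers": the closure, from 0 (fully open) to 1 (shut). In form: [{"xyz": [x, y, z], "turn": [wx, wy, wz], "fingers": fingers}, ...]. A call has 1 to 10 rows; each row is the pose to reach, as a shift and turn from the pose commanded when the call began, along the tool's axes at that moment; what a row does not reach only later rows make up. A row lasts 1/10 s, in which the tool goes at most 50 mm and 8.59 degrees, less where a joint would pass 70% of its speed; a pose out of reach is approached as far as the arm can. A call with a gripper value outside its range is refused whole. The fingers move at their own pace and stop on an object; FORCE is the grip in N (left out, the last holds). Time passes only in rows, so rows that repeat a pose let the fingers close. It gives the time, the measured TCP pose, the force and the opening at its end, in the units of the state.
- monitor.get_obs(): the state, without advancing time (a new reading comes with each control period).
- cams.grab_frame(name): name is "scene" or "top" or "wrist"; returns the picture (480x640x3 uint8, red, green, blue); there is no depth.
- cams.calibration(name): a dict with "intrinsics" (3x3 intrinsics, pixels), "D" ([k1, k2, p1, p2, k3] as OpenCV has them; the pictures are not rectified), "world_to_cam" (4x4, takes a point from world to camera coordinates); the wrist camera has in their place "hand_eye" (4x4, takes a point from camera to tool coordinates, whose origin is the TCP and whose axes are the tool frame's). Camera axes: x right, y down, z forward; pixel columns grow to the right and rows downward; lengths in m; the calibration is good to about 2 mm. A picture is of the moment at which its call begins: read the wrist's pose just before it. calibration takes no time and is no camera call.
- env.close_job(): hands the job in, once; it reports no verdict.
Trained networks look in the newest picture that a camera, given by its name, has taken for a name from the list of things; names that differ only in an ending like _2 or _b are one class to them, and where a whole thing is asked for, a point or a joint stands for the part that bears it (a point fixed in the world has none). Each returns a list of dicts, best first, with "conf" (0 to 1); they miss things now and then, are a little off and sometimes report something else, mostly with a low value. They report only what shows in the picture. A call takes as long as a camera call. They do not tell look-alikes from the thing itself.
- nets.boxes_of(camera, query): "rect" ([left, top, width, height] in pixels, round what is visible of it).
The state is a dict: "time": time; "joint_positions": joint angles; "joint_velocities": joint speeds; "joint_torque": joint torques, N m; "ee_pos": TCP position; "eef_rot": TCP orientation; "force": force on the tool from outside, world axes, zero at the start; "torque": the same for the moment, N m; "finger_gap": finger opening in m.
Only numpy, scipy, OpenCV 4.12 (cv2) and the standard library are available. Lean on these libraries where they do the work, as an engineer would, in place of code of your own. Each camera call takes 0.05 s, during which the arm holds its last target. There are 200 camera calls.

## Task

Turn the specimen turntable anticlockwise (seen from above) by its black knob until the red mark on the platter clicks home at the red pointer. Only then draw the spring clamp arm by its red knob away from the mounted fossil, fully back to its stop, and finish while still holding it there, so that the curator can lift the fossil out. Leave the fossil where it stands on the platter, keep the turntable in its click, and do not disturb the other things on the bench.

Things in the scene. Friction and masses are not known exactly. Their poses are not given: they have to be found in the camera images.
- turntable: Dark steel base of the indexing specimen turntable, fixed to the bench, 230 mm across. Origin on the bench on the turning axis. On its +x side, 150 to 176 mm from the axis, stands the grey index-plunger housing, top 52 mm above the bench, with the red pointer line on it.
- platter (a joint): Angle (rad) of the round aluminium platter, 280 mm across, top face 50 mm above the bench. 0 = its red mark at the red pointer; grows anticlockwise from above. Starts anywhere from -1.4 to -0.45, in a click or between two. A sprung roller clicks into a notch every 0.785 rad; it draws in within 0.05 rad of a notch and takes about 17 N at the turning knob to leave it.
- platter_axis (a point): Centre of the platter's top face, on the turning axis: where the middle of the mount's underside belongs.
- turn_knob (a point): Black round knob for turning the platter, fixed upright near the rim 118 mm from the axis: 20 mm thick, 34 mm tall, from 76 to 110 mm above the bench. The point is on its centre line, 95 mm above the bench, a good height to grip.
- clamp (a joint): Opening angle (rad) of the spring clamp arm about point clamp_hinge. 0 = its rubber pad presses on the side of the mount; grows as the arm swings away, clockwise from above; 0.60 = bar against its stop, a short rubber-sleeved pin on the platter. The spring always pulls it closed: about 2.5 N at the red knob when closed, 4 N at the stop; let go, it snaps back on the mount.
- clamp_arm: Blue steel clamp arm with its red knob, carried by the platter: a flat bar 12 mm wide, 112 mm long, 62 to 68 mm above the bench, with a short side finger and rubber pad that reaches the mount. Origin on its hinge axis; x along the bar to the knob.
- clamp_knob (a point): Red round knob upright on the free end of the clamp arm, 110 mm from the hinge axis, on an arc about clamp_hinge: 16 mm thick, from 78 to 112 mm above the bench. The point is on its centre line, 97 mm above the bench. Pulling it against the stop pushes the platter clockwise (lever about 90 mm): some 20 N at the stop makes the platter jump out of its click.
- clamp_hinge (a point): Vertical hinge axis of the clamp arm on the platter (100 mm from the turning axis), 62 mm above the bench; turns with the platter.
- mount: Fossil jaw on a round wooden mount, 80 mm across, 20 mm high (fossil up to 48 mm), loose in the middle of the platter, held against two rubber-sleeved locating pins only by the clamp. Origin at the middle of its underside.
- side_tray: Yellow specimen tray with a bone, 120 x 85 x 30 mm, loose on the bench beside the turntable; leave alone. Origin under its middle.
- consolidant: Small white bottle with red cap, 36 mm across, 85 mm tall, upright on the bench; leave alone. Origin under its middle.
- brush: Preparator's brush, about 170 mm long, lying on the bench; leave alone. Origin under its middle.
- loupe: Black eye loupe, 34 mm across, 28 mm tall, standing on the bench; leave alone. Origin under its middle.
There are look-alikes about, which are no part of the job. There is more than one size of the mount; the one meant has the size given above.

How it is judged:
By the outcome, as a careful person would: the job done as asked, in the order asked, and still so for the second after the job is handed in, while the arm keeps its last pose, push and grip.
It also fails if it takes over 48 s, if anything falls off the work surface, if the arm or the gripper's body presses on something with over 40 N, if the wrist force passes 120 N, or if a joint passes its speed limit or range.

## Working session

There is one attempt and no reset: what is moved stays moved. The work goes in short steps, Python scripts to look and compute and a shell command to move; the robot and the scene stay as the last step left them, time stands still between calls to the robot, and variables do not carry over. Pictures are saved under pics/ and viewed, about 8 in all and at most 12, crops included, and the job is handed in when it is done.

```bash
mkdir -p pics; ls
python3 - <<'E'
from workcell import monitor,cams,env,nets
import cv2,numpy as np
o=monitor.get_obs();print({k:np.round(v,3).tolist() for k,v in o.items()})
for n in("scene","top"):
    cv2.imwrite(f"pics/{n}0.png",cams.grab_frame(n)[:,:,::-1])
    c=cams.calibration(n);print(n,np.round(c["intrinsics"],1).tolist(),c["D"],np.round(c["world_to_cam"],3).tolist())
    for q in("turn_knob","clamp_knob","mount","platter","turntable"):
        print(n,q,[(np.round(d["rect"]).astype(int).tolist(),round(d["conf"],2)) for d in nets.boxes_of(n,q)][:4])
print(cams.calibration("wrist"))
E
```

```text
pics
{'time': 0.0, 'joint_positions': [0.944, 0.246, 1.559, 0.0, 1.339, -0.174], 'joint_velocities': [-0.001, -0.0, 0.0, 0.0, -0.002, -0.002], 'joint_torque': [0.001, -41.583, -31.46, 0.069, 0.033, -0.0], 'ee_pos': [0.284, 0.584, 0.188], 'eef_rot': [-1.57, 0.002, 1.118], 'force': [0.009, -0.29, -0.275], 'torque': [-0.019, -0.015, -0.058], 'finger_gap': 0.094}
scene [[562.3, 0.0, 323.6], [0.0, 562.3, 239.0], [0.0, 0.0, 1.0]] [-0.02024231  0.          0.          0.          0.        ] [[-0.799, 0.601, 0.005, 0.456], [0.482, 0.644, -0.594, -0.286], [-0.36, -0.472, -0.804, 1.544], [0.0, 0.0, 0.0, 1.0]]
scene turn_knob [([278, 191, 125, 101], 0.87)]
scene clamp_knob [([341, 192, 39, 33], 0.7), ([379, 309, 66, 72], 0.16)]
scene mount [([459, 290, 52, 49], 0.66), ([251, 330, 27, 27], 0.62), ([322, 219, 37, 29], 0.58)]
scene platter [([283, 191, 122, 104], 0.56), ([325, 219, 36, 31], 0.52)]
scene turntable [([264, 193, 138, 97], 0.65), ([341, 193, 37, 32], 0.38), ([279, 192, 126, 102], 0.32)]
top [[442.3, 0.0, 326.5], [0.0, 442.3, 240.6], [0.0, 0.0, 1.0]] [-0.04945674  0.          0.      
[... 285 characters left out ...]
6, 46], 0.71)]
top platter [([267, 216, 115, 118], 0.62)]
top turntable [([267, 198, 117, 132], 0.82)]
{'intrinsics': array([[336.47575753,   0.        , 320.64953821],
       [  0.        , 336.47575753, 236.68538679],
       [  0.        ,   0.        ,   1.        ]]), 'D': array([0.00334453, 0.        , 0.        , 0.        , 0.        ]), 'hand_eye': array([[ 9.99999696e-01, -3.36347054e-04,  7.03481235e-04,
         7.84440425e-04],
       [-7.62600237e-04, -2.33669790e-01,  9.72315714e-01,
        -1.96572805e-01],
       [-1.62653214e-04, -9.72315955e-01, -2.33669975e-01,
         6.86892608e-02],
       [ 0.00000000e+00,  0.00000000e+00,  0.00000000e+00,
         1.00000000e+00]])}
```

Run:
```python
import cv2,numpy as np
a=cv2.imread("pics/scene0.png");b=cv2.imread("pics/top0.png")
cv2.imwrite("pics/a.png",a)
t=cv2.resize(b[190:350,240:400],(600,600),interpolation=cv2.INTER_CUBIC)
cv2.imwrite("pics/b.png",t)
```

```text
(no output)
```

View pics/scene0.png

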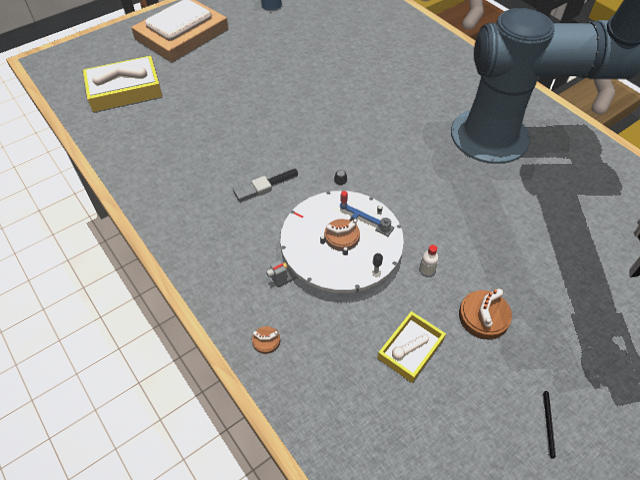

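View pics/top0.png

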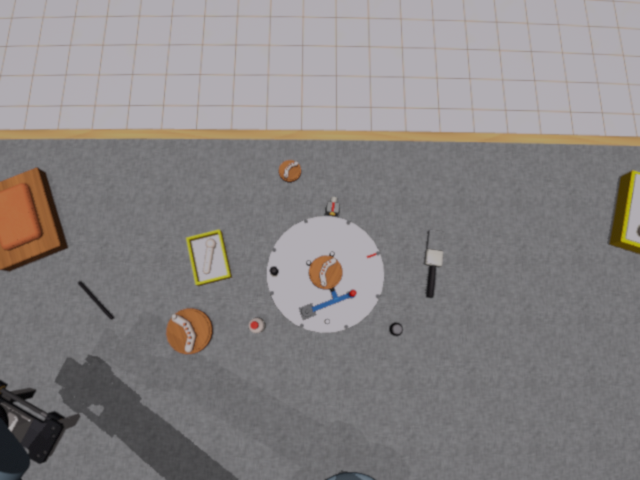

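View pics/b.png

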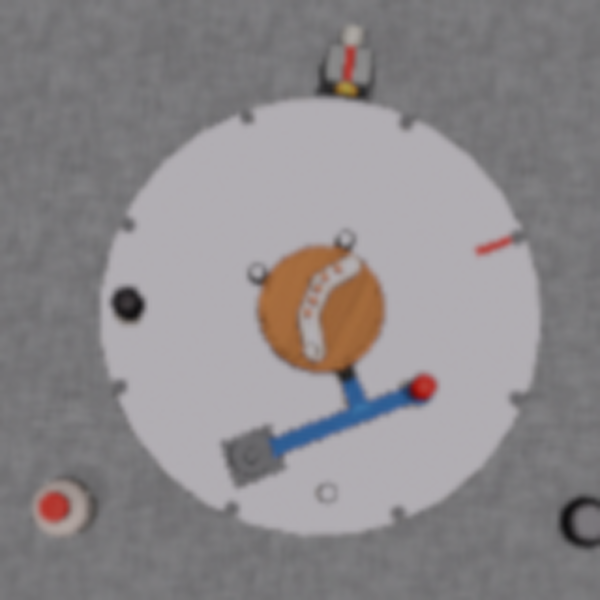

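```bash
cat > h.py <<'E'
from workcell import monitor,cams,env,nets
import cv2,numpy as np
from scipy.spatial.transform import Rotation as R
def ray(n,uv,T=None):
    c=cams.calibration(n)
    p=cv2.undistortPoints(np.array([[uv]],float),c["intrinsics"],c["D"])[0,0]
    M=np.linalg.inv(c["world_to_cam"]) if T is None else T@c["hand_eye"]
    return M[:3,3],M[:3,:3]@np.array([*p,1])
def atz(n,uv,z,T=None):
    o,d=ray(n,uv,T); return o+d*(z-o[2])/d[2]
def tri(rs):
    A=0;b=0
    for o,d in rs:
        d=d/np.linalg.norm(d);P=np.eye(3)-np.outer(d,d);A=A+P;b=b+P@o
    x=np.linalg.solve(A,b);return x,[np.linalg.norm((np.eye(3)-np.outer(d,d)/(d@d))@(x-o))for o,d in rs]
def toolT():
    o=monitor.get_obs();T=np.eye(4);T[:3,:3]=R.from_euler("xyz",o["eef_rot"]).as_matrix();T[:3,3]=o["ee_pos"];return T
def blob(im,box,kind):
    x,y,w,h=box;s=im[y:y+h,x:x+w].astype(int);r,g,b=s[...,2],s[...,1],s[...,0]
    m={"red":(r>110)&(r>2*g)&(r>2*b),"black":(r+g+b<130),"grey":(np.minimum(np.minimum(r,g),b)>150)}[kind].astype(np.uint8)
    n,l,st,ce=cv2.connectedComponentsWithStats(m);i=1+np.argmax(st[1:,4])
    return ce[i]+[x,y],(st[i]+[x,y,0,0,0]).tolist(),l==i
E
python3 - <<'E'
from h import *
a=cv2.imread("pics/scene0.png");b=cv2.imread("pics/top0.png")
for k,bs,bt in(("black",(366,248,24,26),(262,259,24,24)),("red",(335,186,20,22),(342,283,22,22))):
    cs,ss,_=blob(a,bs,k);ct,st,_=blob(b,bt,k);print(k,cs,ss,ct,st)
    x,e=tri([ray("scene",cs),ray("top",ct)]);print(np.round(x,4),np.round(e,4),"top@.095",atz("top",ct,.1).round(4))
# platter by contour in top
g=cv2.cvtColor(b,cv2.COLOR_BGR2GRAY);m=np.zeros_like(g);cv2.circle(m,(326,273),66,255,-1);mm=((g>135)&(m>0)).astype(np.uint8)
cn=max(cv2.findContours(mm,0,2)[0],key=cv2.contourArea);cn=cv2.convexHull(cn)
P=np.array([atz("top",p[0]+0.0,.05)[:2] for p in cn])
A=np.c_[2*P,np.ones(len(P))];s=np.linalg.lstsq(A,(P**2).sum(1),rcond=None)[0];c=s[:2];print("centre",c.round(4),"r",np.sqrt(s[2]+c@c))
f=lambda u,v,z:atz("top",(240+u*160/600-.4,190+v*160/600-.4),z)[:2]-c
ang=lambda p:np.arctan2(p[1],p[0])
for nm,u,v,z in(("mark_in",478,251,.05),("mark_out",512,239,.05),("ptr_in",346,83,.052),("ptr_out",350,48,.052),("hinge",250,453,.07),("pin",327,492,.06)):
    p=f(u,v,z);print(nm,(p+c).round(4),np.linalg.norm(p).round(4),ang(p).round(3))
for nm,uv,z in(("bottle",(256,325),.085),("loupe",(396,328),.028)):
    print(nm,atz("top",uv,z).round(3))
E
```

```text
black [381.  261.5] [381, 261, 1, 2, 2] [273.72727273 271.81818182] [271, 268, 7, 7, 22]
[0.558  0.1791 0.0857] [0.0034 0.0034] top@.095 [0.5584 0.1753 0.1   ]
red [343.64285714 193.64285714] [341, 191, 6, 6, 28] [352.40740741 292.74074074] [350, 290, 6, 6, 27]
[ 0.5117 -0.0022  0.104 ] [0.0006 0.0006] top@.095 [ 0.5116 -0.002   0.1   ]
centre [0.5634 0.058 ] r 0.13985805003788987
mark_in [ 0.6022 -0.0425] 0.1077 -1.202
mark_out [ 0.6101 -0.0645] 0.1311 -1.207
ptr_in [0.7121 0.0417] 0.1496 -0.109
ptr_out [0.7358 0.039 ] 0.1734 -0.109
hinge [0.4735 0.1018] 0.1 2.689
pin [0.4502 0.0545] 0.1133 -3.11
bottle [0.44  0.214 0.085]
loupe [ 0.434 -0.111  0.028]
```

Candidates for the turn knob: black knob on the platter (top px 274,271) against the loupe (396,328). For the clamp knob: red knob on the blue arm (352,293) against the bottle cap (256,325). I choose the two on the platter. Platter is about -1.10. I'll hover over the black knob and check it with the wrist camera.

```bash
python3 -m creep '[{"xyz":[-0.248,0,-0.425],"turn":[0,1.076,0],"fingers":0},{"xyz":[-0.248,0,-0.425],"turn":[0,1.076,0],"fingers":0},{"xyz":[-0.248,0,-0.425],"turn":[0,1.076,0],"fingers":0},{"xyz":[-0.248,0,-0.425],"turn":[0,1.076,0],"fingers":0},{"xyz":[-0.248,0,-0.425],"turn":[0,1.076,0],"fingers":0},{"xyz":[-0.248,0,-0.425],"turn":[0,1.076,0],"fingers":0},{"xyz":[-0.248,0,-0.425],"turn":[0,1.076,0],"fingers":0},{"xyz":[-0.248,0,-0.425],"turn":[0,1.076,0],"fingers":0},{"xyz":[-0.248,0,-0.425],"turn":[0,1.076,0],"fingers":0},{"xyz":[-0.248,0,-0.425],"turn":[0,1.076,0],"fingers":0}]'
cat >> h.py <<'E'
def look(name):
    T=toolT();im=cams.grab_frame("wrist");cv2.imwrite(f"pics/{name}.png",im[:,:,::-1]);np.save(f"pics/{name}.npy",T)
    o=monitor.get_obs();print("t",o["time"],"pos",np.round(o["ee_pos"],4),"rot",np.round(o["eef_rot"],3),"F",np.round(o["force"],1),"gap",round(float(o["finger_gap"]),4),"q",np.round(o["joint_positions"],2))
def proj(p,T):
    c=cams.calibration("wrist");M=np.linalg.inv(T@c["hand_eye"]);q,_=cv2.projectPoints(np.array([p],float),cv2.Rodrigues(M[:3,:3])[0],M[:3,3],c["intrinsics"],c["D"]);return q[0,0]
E
python3 - <<'E'
from h import *
look("w1");T=np.load("pics/w1.npy")
for p in((.5584,.1753,.1),(.5116,-.002,.105)):print(proj(p,T).round(1))
E
```

```text
time: 1.6
ee_pos: [0.5592, 0.1732, 0.1891]
eef_rot: [-1.571, -0.001, 0.041]
force: [0.8, 0.9, 0.7]
finger_gap: 0.0938
t 1.65 pos [0.5621 0.1688 0.1891] rot [-1.574 -0.003  0.036] F [ 1.9 -3.5  0.2] gap 0.0939 q [ 0.1   0.1   1.72 -0.    1.32  0.06]
[320.5 234.6]
[265.3 410.4]
```

View pics/w1.png

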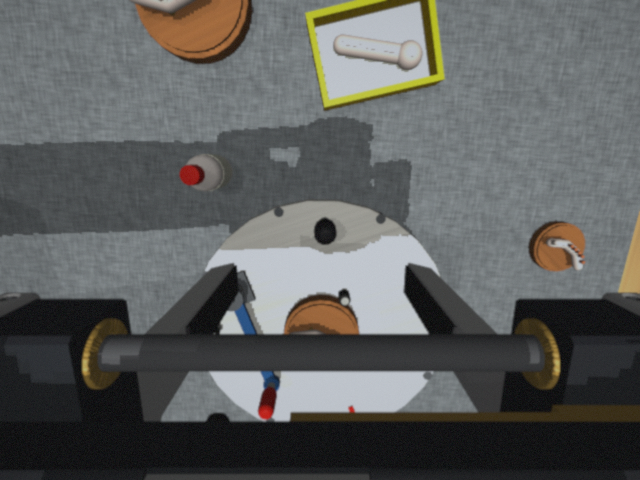

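Wrist view: black knob at about (325,231) between the fingers, red knob at (268,403), bottle at (205,172), which is well clear. The arm was still settling, so I'll measure again now, with a second view from another height.

```bash
python3 - <<'E'
from h import *
look("w2")
E
python3 -m creep '[{"xyz":[0,0.04,-0.0],"turn":[0,0,0],"fingers":0},{"xyz":[0,0.04,0],"turn":[0,0,0],"fingers":0},{"xyz":[0,0.04,0],"turn":[0,0,0],"fingers":0},{"xyz":[0,0.04,0],"turn":[0,0,0],"fingers":0}]'
python3 - <<'E'
from h import *
look("w3")
b=cv2.imread("pics/top0.png");ct,_,_=blob(b,(262,259,24,24),"black")
rs=[]
for n in("w2","w3"):
    im=cv2.imread(f"pics/{n}.png");T=np.load(f"pics/{n}.npy");c,s,m=blob(im,(295,205,60,60),"black");print(n,c,s)
    # top of knob = camera-near end; centre of full silhouette ~ mid height
    rs.append(ray("wrist",c,T));print(atz("wrist",c,.095,T).round(4))
x,e=tri(rs);print(x.round(4));x,e=tri(rs+[ray("top",ct)]);print(x.round(4),np.round(e,4))
E
```

```text
t 1.7 pos [0.5604 0.1716 0.189 ] rot [-1.572e+00 -1.000e-03  3.600e-02] F [0.  0.5 0. ] gap 0.0941 q [ 0.1   0.1   1.73 -0.    1.32  0.07]
time: 2.1
ee_pos: [0.5586, 0.1764, 0.1504]
eef_rot: [-1.571, -0.002, 0.043]
force: [0.4, -0.2, -0.3]
finger_gap: 0.0939
t 2.15 pos [0.5588 0.1763 0.1507] rot [-1.571 -0.003  0.043] F [ 0.7 -0.2  1.1] gap 0.0939 q [0.11 0.13 1.76 0.   1.25 0.07]
w2 [321.46599496 225.82115869] [312, 214, 20, 24, 397]
[0.5621 0.1774 0.095 ]
w3 [325.92730496 246.04787234] [315, 231, 24, 30, 564]
[0.5621 0.1774 0.095 ]
[0.5621 0.1774 0.0949]
[0.5615 0.176  0.088 ] [0.0008 0.0009 0.0016]
```

```bash
python3 -m creep '[{"xyz":[0.002,0.028,0.0005],"turn":[0,0,0],"fingers":0},{"xyz":[0.002,0.055,0.0005],"turn":[0,0,0],"fingers":0},{"xyz":[0.002,0.055,0.0005],"turn":[0,0,0],"fingers":0.5},{"xyz":[0.002,0.055,0.0005],"turn":[0,0,0],"fingers":1},{"xyz":[0.002,0.055,0.0005],"turn":[0,0,0],"fingers":1},{"xyz":[0.002,0.055,0.0005],"turn":[0,0,0],"fingers":1},{"xyz":[0.002,0.055,0.0005],"turn":[0,0,0],"fingers":1},{"xyz":[0.002,0.055,0.0005],"turn":[0,0,0],"fingers":1},{"xyz":[0.002,0.055,0.0005],"turn":[0,0,0],"fingers":1}]' 40
python3 - <<'E'
from h import *
o=monitor.get_obs();p=o["ee_pos"];c=np.array([.5634,.058]);yaw=o["eef_rot"][2]
print(np.round(p,4),np.round(o["eef_rot"],3),np.round(o["force"],1),o["finger_gap"])
v=np.array([.561,.1767])-c;a0=np.arctan2(v[1],v[0]);print(a0,np.linalg.norm(v))
for d in np.linspace(0,1.1,12):
    q=R.from_rotvec([0,0,d]).as_matrix()[:2,:2]@v-v
    x=q@[np.cos(yaw),np.sin(yaw)];z=q@[-np.sin(yaw),np.cos(yaw)];print(round(d,2),[round(x,4),0,round(z,4)],[0,round(-d,2),0])
E
```

```text
time: 3.05
ee_pos: [0.5601, 0.1762, 0.094]
eef_rot: [-1.571, -0.0, 0.042]
force: [0.1, -0.3, -0.2]
finger_gap: 0.0415
[0.5601 0.1762 0.094 ] [-1.571 -0.     0.042] [ 0.1 -0.3 -0.2] 0.04147868395343766
1.5910126118205659 0.11872426036830046
0.0 [np.float64(0.0), 0, np.float64(0.0)] [0, np.float64(-0.0), 0]
0.1 [np.float64(-0.0119), 0, np.float64(-0.0003)] [0, np.float64(-0.1), 0]
0.2 [np.float64(-0.0236), 0, np.float64(-0.0019)] [0, np.float64(-0.2), 0]
0.3 [np.float64(-0.0352), 0, np.float64(-0.0045)] [0, np.float64(-0.3), 0]
0.4 [np.float64(-0.0464), 0, np.float64(-0.0084)] [0, np.float64(-0.4), 0]
0.5 [np.float64(-0.0572), 0, np.float64(-0.0133)] [0, np.float64(-0.5), 0]
0.6 [np.float64(-0.0675), 0, np.float64(-0.0193)] [0, np.float64(-0.6), 0]
0.7 [np.float64(-0.0771), 0, np.float64(-0.0262)] [0, np.float64(-0.7), 0]
0.8 [np.float64(-0.0859), 0, np.float64(-0.0341)] [0, np.float64(-0.8), 0]
0.9 [np.float64(-0.094), 0, np.float64(-0.0429)] [0, np.float64(-0.9), 0]
1.0 [np.float64(-0.1011), 0, np.float64(-0.0524)] [0, np.float64(-1.0), 0]
1.1 [np.float64(-0.1072), 0, np.float64(-0.0626)] [0, np.float64(-1.1), 0]
```

```bash
python3 -m creep '[{"xyz":[0,0,0],"turn":[0,0,0],"fingers":1},{"xyz":[0,0,0],"turn":[0,0,0],"fingers":1},{"xyz":[0,0,0],"turn":[0,0,0],"fingers":1},{"xyz":[0,0,0],"turn":[0,0,0],"fingers":1},{"xyz":[0,0,0],"turn":[0,0,0],"fingers":1}]' 40
```

```text
time: 3.55
ee_pos: [0.56, 0.1762, 0.0937]
eef_rot: [-1.571, 0.0, 0.042]
force: [-0.2, -0.3, -0.6]
finger_gap: 0.0021
```

Run:
```python
from h import *
look("w4")
im=cv2.imread("pics/w4.png");cv2.imwrite("pics/w4c.png",cv2.resize(im[150:450,160:480],(800,750))[:600])
```

```text
t 3.6 pos [0.56   0.1761 0.0937] rot [-1.571  0.     0.042] F [ 0.6 -0.5 -0.4] gap 0.001 q [ 0.11  0.2   1.79 -0.    1.15  0.07]
```

View pics/w4c.png

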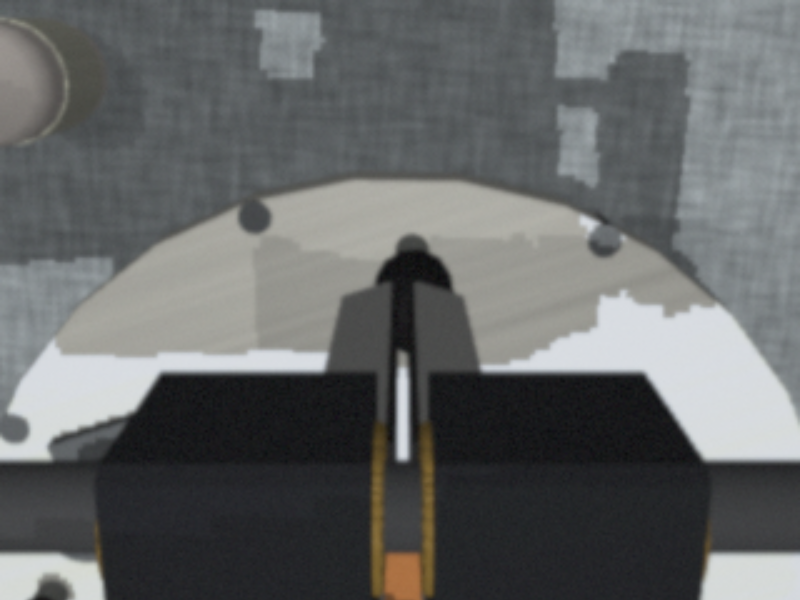

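The knob at crop (415,280) lies just beyond the closed fingers, so the grasp slipped past it. I'll check the geometry.

Run:
```python
from h import *
T=np.load("pics/w4.npy");print(T.round(3).tolist())
for n,p in(("tip",(0,.017,0)),("tip+z8",(0,.017,.008)),("tcp",(0,0,0)),("back40",(0,-.04,0)),("back40z8",(0,-.04,.008))):
    q=proj((T@[*p,1])[:3],T);print(n,q.round(1),"crop",((q-[160,150])*2.5).round(0))
for z in(.076,.095,.11):
  for uv in((415,255),(415,290)):print(z,uv,atz("wrist",(160+uv[0]/2.5,150+uv[1]/2.5),z,T).round(4))
a=cams.grab_frame("top")[:,:,::-1];cv2.imwrite("pics/t2.png",a)
s=cams.grab_frame("scene")[:,:,::-1];cv2.imwrite("pics/s2.png",s)
cv2.imwrite("pics/cmp.png",np.hstack([cv2.resize(a[200:320,230:350],(400,400)),cv2.resize(s[200:320,320:440],(400,400))]))
```

```text
[[0.999, -0.0, -0.042, 0.56], [0.042, -0.0, 0.999, 0.176], [-0.0, -1.0, 0.0, 0.094], [0.0, 0.0, 0.0, 1.0]]
tip [321.7 262.3] crop [404. 281.]
tip+z8 [321.7 250.7] crop [404. 252.]
tcp [321.8 270.8] crop [404. 302.]
back40 [322.1 297.3] crop [405. 368.]
back40z8 [322.1 282.3] crop [405. 331.]
0.076 (415, 255) [0.5625 0.1832 0.076 ]
0.076 (415, 290) [0.563  0.1735 0.076 ]
0.095 (415, 255) [0.562  0.1887 0.095 ]
0.095 (415, 290) [0.5624 0.1798 0.095 ]
0.11 (415, 255) [0.5616 0.193  0.11  ]
0.11 (415, 290) [0.5619 0.1848 0.11  ]
```

View pics/cmp.png

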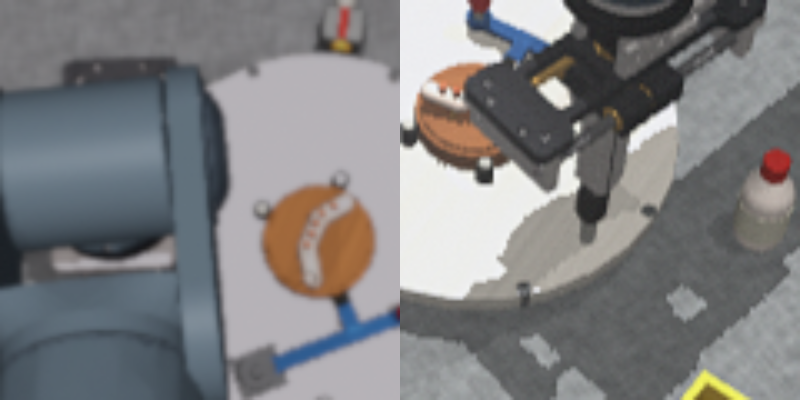

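Run:
```python
from h import *
print(env.tcp_to_tips,[x for x in dir(env) if x[0]!='_'])
T=np.load("pics/w3.npy")
for x in(.047,.0595):
  for y in(.017,-.002,-.02):
    for z in(.008,-.008):print(x,y,z,[proj((T@[s*x,y,z,1])[:3],T).round(0).tolist() for s in(-1,1)])
im=cv2.imread("pics/w3.png");cv2.imwrite("pics/w3c.png",cv2.resize(im[200:380,180:460],(800,514)))
```

```text
0.017 ['Unreachable', 'close_job', 'tcp_to_tips']
0.047 0.017 0.008 [[250.0, 251.0], [393.0, 251.0]]
0.047 0.017 -0.008 [[252.0, 274.0], [392.0, 274.0]]
0.047 -0.002 0.008 [[244.0, 259.0], [400.0, 259.0]]
0.047 -0.002 -0.008 [[245.0, 284.0], [398.0, 284.0]]
0.047 -0.02 0.008 [[237.0, 269.0], [407.0, 269.0]]
0.047 -0.02 -0.008 [[238.0, 296.0], [405.0, 296.0]]
0.0595 0.017 0.008 [[231.0, 251.0], [412.0, 251.0]]
0.0595 0.017 -0.008 [[233.0, 274.0], [410.0, 274.0]]
0.0595 -0.002 0.008 [[223.0, 259.0], [420.0, 259.0]]
0.0595 -0.002 -0.008 [[225.0, 284.0], [418.0, 284.0]]
0.0595 -0.02 0.008 [[214.0, 269.0], [430.0, 269.0]]
0.0595 -0.02 -0.008 [[216.0, 296.0], [428.0, 296.0]]
```

View pics/w3c.png

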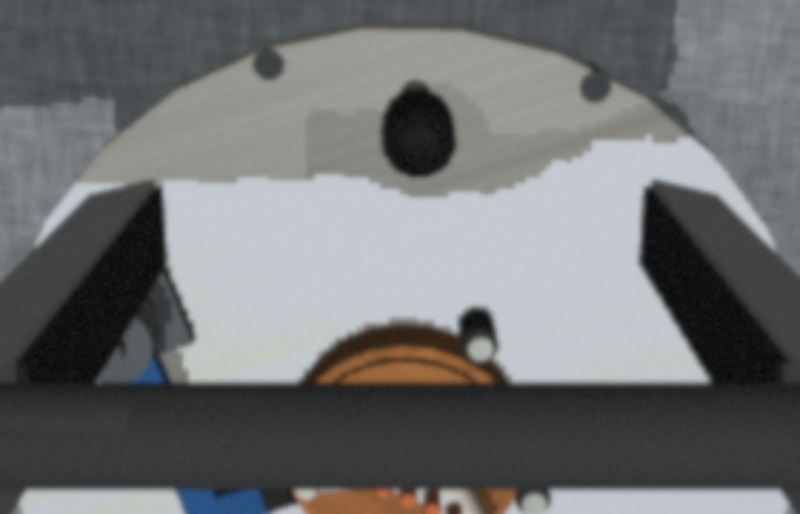

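Wrist crop: the open finger tips are at about (236,264) and (408,264), 172 px apart for a 94 mm opening. That puts the real tips at tool y ≈ -0.022, about 39 mm short of the stated +0.017. The scene view agrees, with the fingers ending at the knob's top, so they closed above it. I'll reopen and go about 36 mm lower in small steps, watching the force.

```bash
python3 -m creep '[{"xyz":[0,0,0],"turn":[0,0,0],"fingers":0.4},{"xyz":[0,0,0],"turn":[0,0,0],"fingers":0.4},{"xyz":[0,0,0],"turn":[0,0,0],"fingers":0.4},{"xyz":[0,0,0],"turn":[0,0,0],"fingers":0.4},{"xyz":[0,0,0],"turn":[0,0,0],"fingers":0.4},{"xyz":[0.001,0,-0.001],"turn":[0,0,0],"fingers":0.4},{"xyz":[0.001,0.004,-0.001],"turn":[0,0,0],"fingers":0.4},{"xyz":[0.001,0.008,-0.001],"turn":[0,0,0],"fingers":0.4},{"xyz":[0.001,0.012,-0.001],"turn":[0,0,0],"fingers":0.4},{"xyz":[0.001,0.015,-0.001],"turn":[0,0,0],"fingers":0.4}]' 40
python3 -m creep '[{"xyz":[0,0.004,0],"turn":[0,0,0],"fingers":0.4},{"xyz":[0,0.008,0],"turn":[0,0,0],"fingers":0.4},{"xyz":[0,0.012,0],"turn":[0,0,0],"fingers":0.4},{"xyz":[0,0.015,0],"turn":[0,0,0],"fingers":0.4},{"xyz":[0,0.015,0],"turn":[0,0,0],"fingers":0.4}]'
python3 - <<'E'
from h import *
look("w5")
im=cv2.imread("pics/w5.png")
s=cams.grab_frame("scene")[:,:,::-1]
cv2.imwrite("pics/c5.png",np.hstack([cv2.resize(im[190:330,230:410],(450,350)),cv2.resize(s[200:320,320:440],(350,350))]))
E
```

```text
time: 4.7
ee_pos: [0.5607, 0.1751, 0.0781]
eef_rot: [-1.571, 0.001, 0.042]
force: [0.1, 0.8, -0.3]
finger_gap: 0.0563
time: 5.2
ee_pos: [0.5606, 0.1751, 0.0631]
eef_rot: [-1.571, 0.001, 0.042]
force: [0.4, -0.0, 0.4]
finger_gap: 0.0563
t 5.25 pos [0.5609 0.1752 0.0635] rot [-1.571  0.     0.042] F [-0.1 -1.1  0. ] gap 0.0563 q [0.11 0.25 1.8  0.   1.09 0.07]
```

View pics/c5.png

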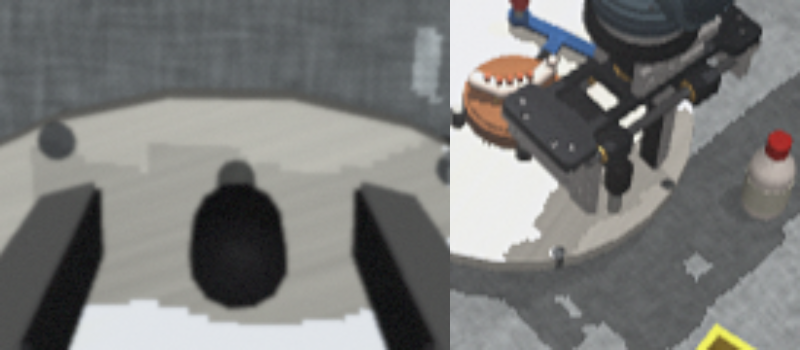

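The knob is now centred between the tips (crop 238,245; fingers at 100 and 355). I'll go 6 mm lower and close.

```bash
python3 -m creep '[{"xyz":[0.001,0.003,0],"turn":[0,0,0],"fingers":0.4},{"xyz":[0.001,0.006,0],"turn":[0,0,0],"fingers":1},{"xyz":[0.001,0.006,0],"turn":[0,0,0],"fingers":1},{"xyz":[0.001,0.006,0],"turn":[0,0,0],"fingers":1},{"xyz":[0.001,0.006,0],"turn":[0,0,0],"fingers":1},{"xyz":[0.001,0.006,0],"turn":[0,0,0],"fingers":1},{"xyz":[0.001,0.006,0],"turn":[0,0,0],"fingers":1},{"xyz":[0.001,0.006,0],"turn":[0,0,0],"fingers":1}]' 40
```

```text
time: 6.1
ee_pos: [0.5625, 0.1753, 0.0579]
eef_rot: [-1.571, -0.001, 0.042]
force: [2.3, -0.1, -1.3]
finger_gap: 0.0189
```

```bash
python3 -m creep '[{"xyz":[-0.0119,0,-0.0003],"turn":[0,-0.1,0],"fingers":1},{"xyz":[-0.0236,0,-0.0019],"turn":[0,-0.2,0],"fingers":1},{"xyz":[-0.0352,0,-0.0045],"turn":[0,-0.3,0],"fingers":1},{"xyz":[-0.0464,0,-0.0084],"turn":[0,-0.4,0],"fingers":1},{"xyz":[-0.0572,0,-0.0133],"turn":[0,-0.5,0],"fingers":1},{"xyz":[-0.0675,0,-0.0193],"turn":[0,-0.6,0],"fingers":1},{"xyz":[-0.0771,0,-0.0262],"turn":[0,-0.7,0],"fingers":1},{"xyz":[-0.0859,0,-0.0341],"turn":[0,-0.8,0],"fingers":1},{"xyz":[-0.094,0,-0.0429],"turn":[0,-0.9,0],"fingers":1},{"xyz":[-0.094,0,-0.0429],"turn":[0,-0.9,0],"fingers":1}]'
cat >> h.py <<'E'
C=np.array([.5634,.058])
def st():
    o=monitor.get_obs();v=o["ee_pos"][:2]-C;print("t",o["time"],np.round(o["ee_pos"],4),"yaw",round(o["eef_rot"][2],3),"F",np.round(o["force"],1),"M",np.round(o["torque"],2),"gap",round(float(o["finger_gap"]),4),"r,ang",np.linalg.norm(v).round(4),np.arctan2(v[1],v[0]).round(4))
E
python3 - <<'E'
from h import *
st();look("w6")
t=cams.grab_frame("top")[:,:,::-1];cv2.imwrite("pics/t6.png",t)
for d in(.05,.1,.15,.2,.25):
    o=monitor.get_obs();v=o["ee_pos"][:2]-C;yaw=o["eef_rot"][2]
    q=R.from_rotvec([0,0,d]).as_matrix()[:2,:2]@v-v
    print(d,round(q@[np.cos(yaw),np.sin(yaw)],4),round(q@[-np.sin(yaw),np.cos(yaw)],4))
# red mark in top view, if seen
h=cv2.cvtColor(t,cv2.COLOR_BGR2HSV);m=cv2.inRange(h,(0,90,80),(8,255,255))|cv2.inRange(h,(172,90,80),(180,255,255));n,l,s,c=cv2.connectedComponentsWithStats(m)
for i in range(1,n):
    if s[i,4]>3 and 255<c[i][0]<400 and 190<c[i][1]<340:
        p=atz("top",c[i],.05)[:2]-C;print(c[i].round(1),s[i,4],np.linalg.norm(p).round(3),np.arctan2(p[1],p[0]).round(3))
E
```

```text
time: 7.1
ee_pos: [0.4701, 0.1275, 0.0579]
eef_rot: [-1.573, 0.0, 0.942]
force: [4.0, -2.3, -3.8]
finger_gap: 0.0186
t 7.1 [0.4701 0.1275 0.0579] yaw 0.942 F [ 4.  -2.3 -3.8] M [-0.32 -0.54  0.2 ] gap 0.0186 r,ang 0.1164 2.5015
t 7.15 pos [0.4703 0.1278 0.0579] rot [-1.572  0.     0.94 ] F [ 2.7 -1.8 -2. ] gap 0.0189 q [ 0.03  0.03  2.06 -0.    1.05 -0.91]
0.05 -0.0058 -0.0001
0.1 -0.0116 -0.0004
0.15 -0.0174 -0.001
0.2 -0.0232 -0.002
0.25 -0.0288 -0.0032
[332.7 206.4] 24 0.164 -0.112
[338.8 226. ] 16 0.118 -0.284
[359.7 262.6] 34 0.086 -1.286
```

```bash
python3 -m creep '[{"xyz":[-0.0058,0,-0.0001],"turn":[0,-0.05,0],"fingers":1},{"xyz":[-0.0116,0,-0.0004],"turn":[0,-0.1,0],"fingers":1},{"xyz":[-0.0162,0,-0.0009],"turn":[0,-0.14,0],"fingers":1},{"xyz":[-0.0203,0,-0.0015],"turn":[0,-0.175,0],"fingers":1},{"xyz":[-0.0203,0,-0.0015],"turn":[0,-0.175,0],"fingers":1},{"xyz":[-0.0203,0,-0.0015],"turn":[0,-0.175,0],"fingers":1}]'
cat >> h.py <<'E'
def reds(nm):
    t=cams.grab_frame("top")[:,:,::-1];cv2.imwrite(f"pics/{nm}.png",t)
    h=cv2.cvtColor(t,cv2.COLOR_BGR2HSV);m=cv2.inRange(h,(0,90,80),(8,255,255))|cv2.inRange(h,(172,90,80),(180,255,255));n,l,s,c=cv2.connectedComponentsWithStats(m)
    for i in range(1,n):
        if s[i,4]>3 and 260<c[i][0]<400 and 190<c[i][1]<340:
            p=atz("top",c[i],.05)[:2]-C;print(c[i].round(1),s[i,4],"r",np.linalg.norm(p).round(3),"ang",np.arctan2(p[1],p[0]).round(3))
E
python3 - <<'E'
from h import *
st();reds("t7")
E
```

```text
time: 7.8
ee_pos: [0.4597, 0.1106, 0.0579]
eef_rot: [-1.572, 0.001, 1.116]
force: [2.7, -4.6, -1.5]
finger_gap: 0.0192
t 7.8 [0.4597 0.1106 0.0579] yaw 1.116 F [ 2.7 -4.6 -1.5] M [-0.9  -0.46  0.22] gap 0.0192 r,ang 0.1163 2.6719
[332.7 206.4] 24 r 0.164 ang -0.112
[330.6 224.2] 17 r 0.119 ang -0.112
[357.9 256.8] 36 r 0.087 ang -1.119
```

The mark sits at -0.112 rad, the same as the pointer. Now I release, rise, and check that it stayed.

```bash
python3 -m creep '[{"xyz":[0,0,0],"turn":[0,0,0],"fingers":0.55},{"xyz":[0,0,0],"turn":[0,0,0],"fingers":0.55},{"xyz":[0,0,0],"turn":[0,0,0],"fingers":0.55},{"xyz":[0,0,0],"turn":[0,0,0],"fingers":0.55},{"xyz":[0,-0.015,0],"turn":[0,0,0],"fingers":0.55},{"xyz":[0,-0.035,0],"turn":[0,0,0],"fingers":0.55},{"xyz":[0,-0.06,0],"turn":[0,0,0],"fingers":0.55},{"xyz":[0,-0.08,0],"turn":[0,0,0],"fingers":0.55},{"xyz":[0,-0.08,0],"turn":[0,0,0],"fingers":0.55}]'
python3 - <<'E'
from h import *
st();reds("t8")
E
python3 -m creep '[{"xyz":[-0.055,0,-0.175],"turn":[0,0.332,0],"fingers":0.55},{"xyz":[-0.055,0,-0.175],"turn":[0,0.332,0],"fingers":0.55},{"xyz":[-0.055,0,-0.175],"turn":[0,0.332,0],"fingers":0.55},{"xyz":[-0.055,0,-0.175],"turn":[0,0.332,0],"fingers":0.55},{"xyz":[-0.055,0,-0.175],"turn":[0,0.332,0],"fingers":0.55},{"xyz":[-0.055,0,-0.175],"turn":[0,0.332,0],"fingers":0.55},{"xyz":[-0.055,0,-0.175],"turn":[0,0.332,0],"fingers":0.55},{"xyz":[-0.055,0,-0.175],"turn":[0,0.332,0],"fingers":0.55}]'
python3 - <<'E'
from h import *
st();look("w9");reds("t9")
im=cv2.imread("pics/w9.png");T=np.load("pics/w9.npy");c,s,m=blob(im,(270,180,110,110),"red");print(c,s)
for z in(.095,.105,.112):print(z,atz("wrist",c,z,T).round(4))
cv2.imwrite("pics/w9c.png",cv2.resize(im[150:400,180:480],(720,600)))
E
```

```text
time: 8.75
ee_pos: [0.4613, 0.1113, 0.1407]
eef_rot: [-1.576, -0.003, 1.117]
force: [-0.1, 0.1, 0.5]
finger_gap: 0.0423
t 8.75 [0.4613 0.1113 0.1407] yaw 1.117 F [-0.1  0.1  0.5] M [-0.    0.   -0.01] gap 0.0423 r,ang 0.1152 2.66
[332.7 206.4] 24 r 0.164 ang -0.112
[330.5 224.2] 17 r 0.119 ang -0.11
[358.  256.9] 37 r 0.087 ang -1.122
[327.5 282. ] 4 r 0.023 ang -2.901
time: 9.6
ee_pos: [0.5913, -0.0139, 0.1372]
eef_rot: [-1.57, 0.0, 0.786]
force: [0.4, -0.6, 0.5]
finger_gap: 0.0421
t 9.6 [ 0.5913 -0.0139  0.1372] yaw 0.786 F [ 0.4 -0.6  0.5] M [-0.04  0.05  0.01] gap 0.0421 r,ang 0.0771 -1.2001
t 9.65 pos [ 0.5916 -0.014   0.1375] rot [-1.57   0.     0.786] F [ 0.4 -0.1 -0.4] gap 0.042 q [-0.22  0.16  1.75  0.    1.23 -1.  ]
[332.9 206.3] 25 r 0.164 ang -0.115
[322.53266332 260.21105528] [315, 252, 16, 17, 199]
0.095 [ 0.5972 -0.0171  0.095 ]
0.105 [ 0.5949 -0.0149  0.105 ]
0.112 [ 0.5933 -0.0134  0.112 ]
```

View pics/w9c.png

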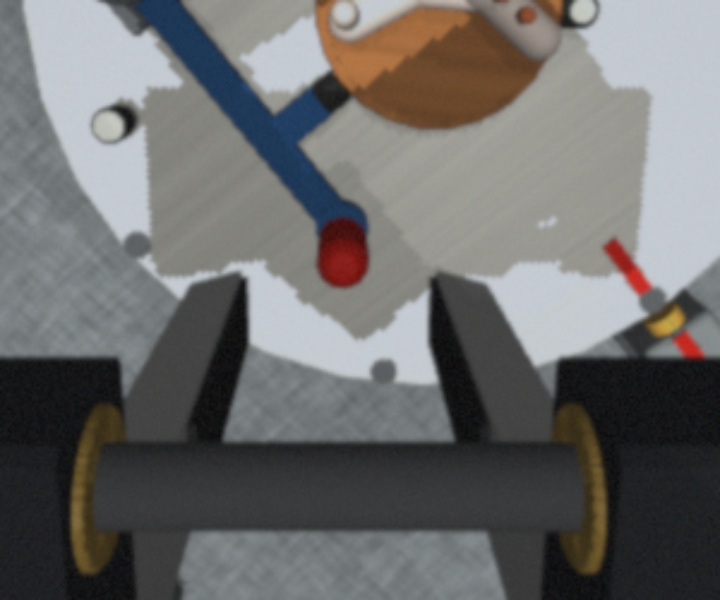

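Wrist view: red knob at crop (343,262), with the mark and pointer in line at right (630,270) to (685,345). I had the yaw sign wrong, so it went to 0.79 instead of 1.45. I'll correct that up here and then descend.

```bash
python3 -m creep '[{"xyz":[0.002,0.0,-0.004],"turn":[0,-0.14,0],"fingers":0.55},{"xyz":[0.002,0.0,-0.004],"turn":[0,-0.28,0],"fingers":0.55},{"xyz":[0.002,0.01,-0.004],"turn":[0,-0.42,0],"fingers":0.55},{"xyz":[0.002,0.02,-0.004],"turn":[0,-0.56,0],"fingers":0.55},{"xyz":[0.002,0.025,-0.004],"turn":[0,-0.66,0],"fingers":0.55},{"xyz":[0.002,0.025,-0.004],"turn":[0,-0.66,0],"fingers":0.55},{"xyz":[0.002,0.025,-0.004],"turn":[0,-0.66,0],"fingers":0.55}]'
python3 - <<'E'
from h import *
look("w10");reds("t10")
im=cv2.imread("pics/w10.png");T=np.load("pics/w10.npy");c,s,m=blob(im,(270,180,110,120),"red");print(c,s)
rs=[ray("wrist",c,T)]
T9=np.load("pics/w9.npy");c9,_,_=blob(cv2.imread("pics/w9.png"),(270,180,110,110),"red");rs.append(ray("wrist",c9,T9));x,e=tri(rs+[ray("top",(358.,256.9))]);print("tri",x.round(4),np.round(e,4))
for z in(.095,.105,.112):print(z,atz("wrist",c,z,T).round(4))
print("pad centre px",[proj((T@[0,-.022,dz,1])[:3],T).round(1).tolist() for dz in(-.008,0,.003,.008)])
E
```

```text
time: 10.4
ee_pos: [0.5966, -0.0161, 0.1131]
eef_rot: [-1.571, -0.0, 1.443]
force: [-0.5, -0.5, 0.1]
finger_gap: 0.0426
t 10.45 pos [ 0.5968 -0.0162  0.1133] rot [-1.572  0.     1.444] F [0.  0.4 0.2] gap 0.0422 q [-0.22  0.2   1.75  0.    1.19 -1.66]
[332.6 206.6] 25 r 0.163 ang -0.112
[321.53639847 263.59770115] [313, 255, 18, 18, 261]
tri [ 0.5925 -0.0137  0.1136] [0.0001 0.0017 0.0017]
0.095 [ 0.5986 -0.0144  0.095 ]
0.105 [ 0.5954 -0.014   0.105 ]
0.112 [ 0.5931 -0.0138  0.112 ]
pad centre px [[318.4, 296.6], [318.4, 283.1], [318.3, 278.0], [318.3, 269.4]]
```

```bash
python3 -m creep '[{"xyz":[0.002,0.012,0],"turn":[0,0,0],"fingers":0.55},{"xyz":[0.002,0.024,0],"turn":[0,0,0],"fingers":0.55},{"xyz":[0.002,0.036,0],"turn":[0,0,0],"fingers":0.55},{"xyz":[0.002,0.046,0],"turn":[0,0,0],"fingers":0.55},{"xyz":[0.002,0.053,0],"turn":[0,0,0],"fingers":0.55},{"xyz":[0.002,0.053,0],"turn":[0,0,0],"fingers":1},{"xyz":[0.002,0.053,0],"turn":[0,0,0],"fingers":1},{"xyz":[0.002,0.053,0],"turn":[0,0,0],"fingers":1},{"xyz":[0.002,0.053,0],"turn":[0,0,0],"fingers":1},{"xyz":[0.002,0.053,0],"turn":[0,0,0],"fingers":1}]' 30
python3 - <<'E'
from h import *
st();reds("t11")
o=monitor.get_obs();yaw=o["eef_rot"][2]
# hinge from initial view rotated with platter
a=2.689+1.093;H=C+.1*np.array([np.cos(a),np.sin(a)])
k=np.array([.5935,-.014]);print("H",H.round(4),np.linalg.norm(k-H).round(4),np.arctan2(*(k-H)[::-1]).round(3))
v=k-H
for d in(.1,.2,.3,.4,.5,.55,.6,.63):
    q=R.from_rotvec([0,0,-d]).as_matrix()[:2,:2]@v-v
    print(d,round(q@[np.cos(yaw),np.sin(yaw)],4),round(q@[-np.sin(yaw),np.cos(yaw)],4))
E
```

```text
time: 11.5
ee_pos: [0.5974, -0.0154, 0.0605]
eef_rot: [-1.572, 0.002, 1.445]
force: [-0.8, -3.8, 0.5]
finger_gap: 0.0153
t 11.5 [ 0.5974 -0.0154  0.0605] yaw 1.445 F [-0.8 -3.8  0.5] M [-0.71  0.09  0.  ] gap 0.0153 r,ang 0.0809 -1.137
[332.7 206.4] 24 r 0.164 ang -0.112
[330.6 223.4] 12 r 0.121 ang -0.109
H [ 0.4832 -0.0018] 0.111 -0.111
0.1 -0.0111 0.0004
0.2 -0.0221 0.0019
0.3 -0.0329 0.0045
0.4 -0.0433 0.0081
0.5 -0.0534 0.0128
0.55 -0.0582 0.0155
0.6 -0.0629 0.0184
0.63 -0.0657 0.0203
```

Gripped (gap 15.3 mm). I'll swing the arm open along its arc and pause before the stop.

```bash
python3 -m creep '[{"xyz":[-0.0056,0,0.0001],"turn":[0,0.05,0],"fingers":1},{"xyz":[-0.0111,0,0.0004],"turn":[0,0.1,0],"fingers":1},{"xyz":[-0.0166,0,0.001],"turn":[0,0.15,0],"fingers":1},{"xyz":[-0.0221,0,0.0019],"turn":[0,0.2,0],"fingers":1},{"xyz":[-0.0275,0,0.003],"turn":[0,0.25,0],"fingers":1},{"xyz":[-0.0329,0,0.0045],"turn":[0,0.3,0],"fingers":1},{"xyz":[-0.0381,0,0.006],"turn":[0,0.35,0],"fingers":1},{"xyz":[-0.0433,0,0.0081],"turn":[0,0.4,0],"fingers":1},{"xyz":[-0.0484,0,0.0104],"turn":[0,0.45,0],"fingers":1},{"xyz":[-0.0534,0,0.0128],"turn":[0,0.5,0],"fingers":1}]' 30
python3 - <<'E'
from h import *
st();reds("t12")
E
```

```text
time: 12.55
ee_pos: [0.5791, -0.0658, 0.0605]
eef_rot: [-1.574, -0.003, 0.943]
force: [3.8, 0.2, -1.1]
finger_gap: 0.0151
t 12.55 [ 0.5791 -0.0658  0.0605] yaw 0.943 F [ 3.8  0.2 -1.1] M [-0.02 -0.68  0.09] gap 0.0151 r,ang 0.1248 -1.4444
[332.7 206.4] 24 r 0.164 ang -0.112
[330.5 224.2] 15 r 0.119 ang -0.11
```

```bash
python3 -m creep '[{"xyz":[-0.003,0,0],"turn":[0,0.027,0],"fingers":1},{"xyz":[-0.006,0,0.0002],"turn":[0,0.054,0],"fingers":1},{"xyz":[-0.008,0,0.0003],"turn":[0,0.072,0],"fingers":1},{"xyz":[-0.008,0,0.0003],"turn":[0,0.072,0],"fingers":1},{"xyz":[-0.008,0,0.0003],"turn":[0,0.072,0],"fingers":1}]' 30
cat >> h.py <<'E'
def tang():
    o=monitor.get_obs();y=o["eef_rot"][2];f=o["force"][:2];print("Ftan",round(f@[np.cos(y),np.sin(y)],2),"Frad",round(f@[-np.sin(y),np.cos(y)],2))
E
python3 - <<'E'
from h import *
st();tang()
E
python3 -m creep '[{"xyz":[-0.001,0,0],"turn":[0,0.009,0],"fingers":1},{"xyz":[-0.002,0,0],"turn":[0,0.018,0],"fingers":1},{"xyz":[-0.002,0,0],"turn":[0,0.018,0],"fingers":1},{"xyz":[-0.002,0,0],"turn":[0,0.018,0],"fingers":1}]'
python3 - <<'E'
from h import *
st();tang();reds("t13")
E
```

```text
time: 13.1
ee_pos: [0.5743, -0.0724, 0.0605]
eef_rot: [-1.575, -0.002, 0.874]
force: [5.7, -1.1, -1.2]
finger_gap: 0.0154
t 13.1 [ 0.5743 -0.0724  0.0605] yaw 0.874 F [ 5.7 -1.1 -1.2] M [-0.21 -0.94  0.1 ] gap 0.0154 r,ang 0.1308 -1.4874
Ftan 2.82 Frad -5.11
time: 13.5
ee_pos: [0.573, -0.0739, 0.0605]
eef_rot: [-1.575, -0.002, 0.856]
force: [5.8, -1.2, -2.3]
finger_gap: 0.0153
t 13.5 [ 0.573  -0.0739  0.0605] yaw 0.856 F [ 5.8 -1.2 -2.3] M [-0.34 -0.94  0.1 ] gap 0.0153 r,ang 0.1322 -1.4978
Ftan 2.87 Frad -5.17
[332.7 206.4] 24 r 0.164 ang -0.112
[330.6 224.4] 16 r 0.118 ang -0.111
```

```bash
python3 -m creep '[{"xyz":[-0.001,0,-0.0003],"turn":[0,0.009,0],"fingers":1},{"xyz":[-0.002,0,-0.0006],"turn":[0,0.018,0],"fingers":1},{"xyz":[-0.002,0,-0.0006],"turn":[0,0.018,0],"fingers":1},{"xyz":[-0.002,0,-0.0006],"turn":[0,0.018,0],"fingers":1}]'
python3 - <<'E'
from h import *
st();tang();reds("t14")
E
python3 -m creep '[{"xyz":[-0.001,0,-0.0003],"turn":[0,0.009,0],"fingers":1},{"xyz":[-0.001,0,-0.0003],"turn":[0,0.009,0],"fingers":1},{"xyz":[-0.001,0,-0.0003],"turn":[0,0.009,0],"fingers":1}]'
python3 - <<'E'
from h import *
st();tang();reds("t15")
E
```

```text
time: 13.95
ee_pos: [0.5716, -0.0757, 0.0605]
eef_rot: [-1.573, -0.002, 0.837]
force: [4.7, -0.9, -0.2]
finger_gap: 0.0153
t 13.95 [ 0.5716 -0.0757  0.0605] yaw 0.837 F [ 4.7 -0.9 -0.2] M [-0.13 -0.89  0.12] gap 0.0153 r,ang 0.134 -1.5097
Ftan 2.5 Frad -4.08
[332.6 206.6] 25 r 0.163 ang -0.112
[330.6 224.4] 16 r 0.118 ang -0.111
time: 14.3
ee_pos: [0.5707, -0.0766, 0.0604]
eef_rot: [-1.572, -0.001, 0.828]
force: [4.4, -0.7, 2.5]
finger_gap: 0.0152
t 14.3 [ 0.5707 -0.0766  0.0604] yaw 0.828 F [ 4.4 -0.7  2.5] M [-0.09 -0.88  0.09] gap 0.0152 r,ang 0.1348 -1.5163
Ftan 2.46 Frad -3.73
[332.6 206.6] 25 r 0.163 ang -0.112
[330.6 224.4] 16 r 0.118 ang -0.111
```

```bash
python3 -m creep '[{"xyz":[-0.001,0,-0.0002],"turn":[0,0.005,0],"fingers":1},{"xyz":[-0.001,0,-0.0002],"turn":[0,0.005,0],"fingers":1},{"xyz":[-0.001,0,-0.0002],"turn":[0,0.005,0],"fingers":1}]'
python3 - <<'E'
from h import *
tang()
E
python3 -m creep '[{"xyz":[-0.001,0,-0.0002],"turn":[0,0.005,0],"fingers":1},{"xyz":[-0.001,0,-0.0002],"turn":[0,0.005,0],"fingers":1},{"xyz":[-0.001,0,-0.0002],"turn":[0,0.005,0],"fingers":1}]'
python3 - <<'E'
from h import *
st();tang();reds("t16")
E
```

```text
time: 14.65
ee_pos: [0.5703, -0.0772, 0.0604]
eef_rot: [-1.572, -0.002, 0.823]
force: [5.7, 1.5, 1.8]
finger_gap: 0.0152
Ftan 5.0 Frad -3.12
time: 14.95
ee_pos: [0.5701, -0.0773, 0.0604]
eef_rot: [-1.572, -0.003, 0.818]
force: [7.3, 3.7, 1.9]
finger_gap: 0.0151
t 14.95 [ 0.5701 -0.0773  0.0604] yaw 0.818 F [7.3 3.7 1.9] M [ 0.59 -1.25  0.09] gap 0.0151 r,ang 0.1355 -1.5211
Ftan 7.75 Frad -2.78
[332.7 206.4] 24 r 0.164 ang -0.112
[330.6 224.4] 16 r 0.118 ang -0.111
```

The force rose from 2.5 to 5.0 to 7.8 N while the position stood still, so the bar is on its stop, well under the 20 N limit. One last look.

```bash
python3 -m creep '[{"xyz":[0,0,0],"turn":[0,0,0],"fingers":1},{"xyz":[0,0,0],"turn":[0,0,0],"fingers":1},{"xyz":[0,0,0],"turn":[0,0,0],"fingers":1},{"xyz":[0,0,0],"turn":[0,0,0],"fingers":1},{"xyz":[0,0,0],"turn":[0,0,0],"fingers":1}]'
python3 - <<'E'
from h import *
look("w17");tang();reds("t17");s=cams.grab_frame("scene")[:,:,::-1]
t=cv2.imread("pics/t17.png");w=cv2.imread("pics/w17.png")
cv2.imwrite("pics/fin.png",np.vstack([np.hstack([cv2.resize(t[190:340,230:430],(400,300)),cv2.resize(s[160:310,250:450],(400,300))]),np.hstack([cv2.resize(w[60:300,160:480],(400,300)),cv2.resize(s,(400,300))])]))
E
```

```text
time: 15.5
ee_pos: [0.5701, -0.0773, 0.0604]
eef_rot: [-1.572, -0.003, 0.818]
force: [7.1, 3.4, 2.0]
finger_gap: 0.0152
t 15.55 pos [ 0.5701 -0.0773  0.0604] rot [-1.572 -0.003  0.818] F [7.5 4.4 2.1] gap 0.015 q [-0.33  0.22  1.84  0.    1.08 -1.15]
Ftan 8.37 Frad -2.45
[332.7 206.4] 24 r 0.164 ang -0.112
[330.6 224.4] 16 r 0.118 ang -0.111
```

View pics/fin.png

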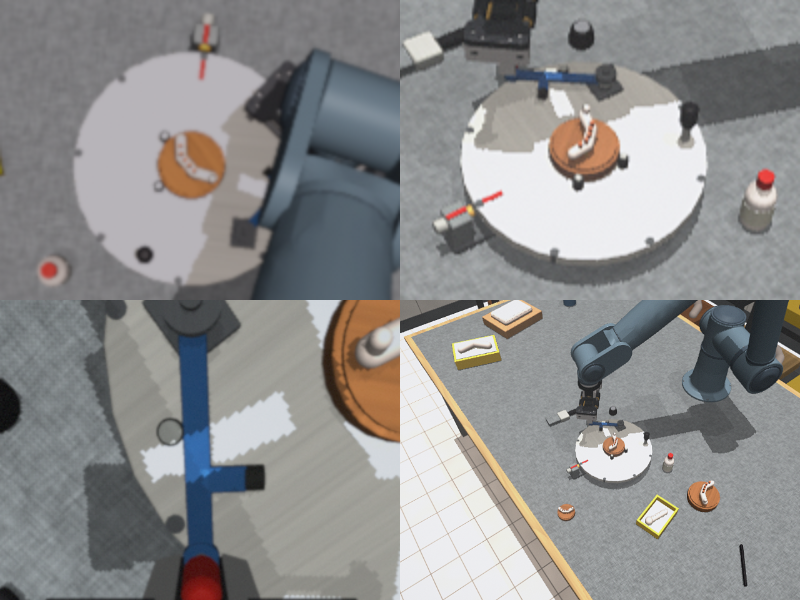

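Final view: mark and pointer are in line (crop 203,60), and the bar lies against its stop pin (wrist crop 170–184,432). The pad is clear of the mount, which stands in the pins, and the other things are in place. Handing in.

```bash
python3 -c "
from workcell import env;print(env.close_job())"
```

```text
the job is handed in; nothing more can be done
None
```

The job is handed in at about 15.6 s of robot time. The turntable is in its click and the clamp arm is held back at its stop.

**What I did**
- I turned the platter anticlockwise by about 1.09 rad, gripping the black knob, until the red mark clicked in at the pointer.
- After letting go, I checked that the mark had stayed there.
- I then gripped the red knob and swung the clamp arm back along its arc to the stop, and I am still holding it there.

**Last checks**
- **Platter:** the mark is at -0.111 rad and the pointer at -0.112 rad, so they line up.
- **Clamp:** the pull rose from 2.5 to about 8 N while the knob stopped moving. That is well under the 20 N that would make the platter jump. The wrist picture shows the bar against its stop pin.
- **Fossil and bench:** the mount still stands at its locating pins. By eye, the other things on the bench look unmoved.

**What went wrong or disagreed**
- **First grasp missed:** the fingers closed just above the black knob. The pictures put the fingertips about 39 mm short of the stated tool length, so I made both grasps lower.
- **Wrong yaw sign:** one move above the red knob turned the wrong way; I corrected it before descending.
- **Sideways force:** there is a small leftover force of about 2.5 N along the bar, because my estimate of the arm's arc was slightly off.
- **Position differences:** the top and wrist cameras disagreed by about 2–4 mm on the knob positions.

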